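# Load an amber sample canister into the measuring chamber through its sprung flap

## Robot

A 6-joint arm with a two-finger parallel gripper is mounted at the origin on the work surface. World frame = base frame: x ahead of the robot, y to its left, z up, the work surface at z = 0. Lengths are in m, angles in rad, forces in N, time in s.
With the tool pointing down it reaches from about 0.3 to 0.825 m from the base axis. Payload 5.4 kg.
Tool frame: the origin (TCP) lies at the very end of the fingers, on their centre line; the grasp point (between the pads) lies 19 mm behind it; x points along the fingers, y is the direction in which the jaws open and shut, and the axes are right-handed (so a half turn about x gives the same grasp; the last joint's range is limited). The gripper opens to 92 mm and grips with 3 to 60 N. Pads are 20 mm wide; open, the fingers measure 128 mm over their backs; the gripper's body (75 mm by 189 mm) begins 69 mm behind the grasp point.
Start: joints at [-1.516, 0.158, 1.597, -0, 1.386, -0.21], TCP at [0.15, -0.555, 0.215] pointing down, gripper open.
Joint ranges: [-2.91, 2.91], [-0.94, 2.29], [0.18, 2.7], [-1.29, 4.43], [0.17, 2.64], [-3, 3]. Speed limits (rad/s): [2.57, 2.57, 3.14, 3.14, 3.14, 3.14].

## Interface

Orientations are given as a 3x3 rotation matrix whose columns are the frame's x, y, z axes.
In Python, from rig import arm, imaging, workorder gives the robot as it stands.
- The arm moves only by the shell command python3 -m creep 'ROWS' [FORCE]. ROWS is JSON, one flat list of numbers, 5 for each row, row after row: the opening, from -1 (shut) to 1 (fully open), so that 0 is half open, then the shift along the tool's x, y, z in mm, then the turn about the tool's x in degrees. A call has 1 to 5 rows; each row shifts and turns the commanded pose from where the row before left it, along the tool's axes as they then stand; what a row does not reach is not made up. A row lasts 1/8 s, in which the tool goes at most 62.5 mm and 10.7 degrees, less where a joint would pass 70% of its speed; a pose out of reach is approached as far as the arm can. A call is refused whole if a number of a shift passes 62.5 or a number of a turn 10.7, either way. A call with a gripper value outside its range is refused whole. The fingers move at their own pace and stop on an object; FORCE is the grip in N (left out, the last holds). Time passes only in rows, so rows that do not move let the fingers close. It gives the time, the measured TCP pose, the force and the opening at its end, in the units of the state.
- arm.read_state(): the state, without advancing time (a new reading comes with each control period).
- imaging.get_image(name): name is "scene" or "top" or "wrist"; returns (picture, depth): 480x640x3 uint8, red, green, blue; 480x640 float32, m along the optical axis (not along the pixel's ray), 0 where there is no reading.
- imaging.calibration(name): a dict with "vfov" (degrees; the focal length in pixels is half the picture's height over the tangent of half this angle, whatever the lens; pixels are square), "cx", "cy" (the principal point, pixels), "k1" (the pictures are not rectified: a ray, as slopes to the right and down, at radius r is drawn at 1 + k1 r^2 times it, then the intrinsics apply), "world_from_camera" (4x4, takes a point from camera to world coordinates); the wrist camera has in their place "mount" (4x4, takes a point from camera to tool coordinates, whose origin is the TCP and whose axes are the tool frame's). Camera axes: x right, y down, z forward; pixel columns grow to the right and rows downward; lengths in m; the calibration is good to about 2 mm. A picture is of the moment at which its call begins: read the wrist's pose just before it. calibration takes no time and is no camera call.
- workorder.hand_in(): hands the job in, once; it reports no verdict.
The state is a dict: "t": time; "q": joint angles; "joint_velocities": joint speeds; "joint_efforts": joint torques, N m; "tool_pos": TCP position; "tool_rot": TCP orientation; "wrist_force": force on the tool from outside, world axes, zero at the start; "torque": the same for the moment, N m; "width": opening from 0.0 (shut) to 1.0 (fully open).
Only numpy, scipy, OpenCV 4.12 (cv2) and the standard library are available. Lean on these libraries where they do the work, as an engineer would, in place of code of your own. Each camera call takes 0.05 s, during which the arm holds its last target.

## Task

Take the red-capped canister, lay it on its side on the two-rod cradle, foot towards the chamber's orange flap and with the flap still shut, and slide it in foot first, so that the canister itself (not the gripper) pushes the sprung flap open. Keep going until its foot meets the sliding pad hidden inside, at a depth you have to feel for, and push that pad back by about half of its travel (some 8 mm), never to its end. Leave the canister lying there with the cap sticking out and the flap resting on it, and do not disturb the other things on the bench.

Things in the scene. Friction and masses are not known exactly. Their poses are not given: they have to be found in the camera images.
- canister: Red-capped amber canister to load: a plain cylinder 42 mm in diameter, 170 mm long with its cap (top 32 mm, same diameter), 0.14 to 0.28 kg, centre of mass at mid-length. Origin: centre of its foot (underside); z runs along it from foot to cap. It starts upright on the bench beside the white-capped one; which stands on which side varies.
- cap (a point): Centre of the outer face of the red cap, 170 mm from the foot along the canister's z axis.
- chamber: Fixed low white measuring chamber, blue roof, 132 mm wide (its x), 140 deep (its y), 123 high. Origin: on the bench under the middle of its front (mouth) face. Its +y points level into the chamber (the sliding direction), z up. The mouth is 64 mm wide and open from the rods up to 100 mm above the bench.
- cradle (a point): Middle of the cradle, on the axis of a canister lying on it: 70 mm before the front face, 60 mm above the bench; axes as the chamber. The cradle is two steel rods 10 mm thick, along y, at x = +/-13 mm, 37.5 mm above the bench, reaching from 140 mm before the face on into the chamber. Beside them, beyond x = +/-18 mm, only a base plate 6 mm high.
- mouth (a point): Centre of the mouth: in the plane of the front face, 60 mm above the bench, on the axis of a canister lying on the rods; same axes as the chamber.
- flap (a joint): Orange flap, 58 mm wide and 50 mm long, that closes the mouth. It hangs from a hinge along x, 95 mm above the bench and 6 mm behind the front face, and swings inwards. 0 = shut, 1.5 rad = fully up. A spring shuts it; it takes about 3 to 5 N to push open with a lying canister, then rests on it at about 1.3 rad; sliding on with the flap riding on the canister takes 3 to 6 N.
- pad (a joint): Sliding pad inside the chamber: a 30 mm black disc on the canister's axis, moved along the chamber's +y by the canister's foot. 0 = untouched, 0.016 m = pushed to its end. It takes about 5 N to move and stays where it is left (no spring). Untouched, its face is 70 to 95 mm behind the front face; that depth changes from run to run and is not measured.
- spare: White-capped amber canister, same size as the red-capped one; leave it standing. Origin: centre of its foot, z up along it.
- mortar: White ceramic mortar bowl, 110 mm wide, 65 mm high; leave it. Origin: centre of its underside.
- pestle: White ceramic pestle lying on the bench, 150 mm long, 32 mm thick; leave it. Origin: on the bench under its middle; x along it.
- flask: Green glass conical flask, 92 mm wide, 165 mm high; leave it. Origin: centre of its underside.
- jar: Clear jar with red lid, 76 mm wide, 75 mm high; leave it. Origin: centre of its underside.
- jar2: Clear jar with red lid, 68 mm wide, 90 mm high; leave it. Origin: centre of its underside.

How it is judged:
On the way, in this order (a step that is already met when the one before it is completed fails the run):
1. the red-capped canister lies on the cradle, foot towards the flap, the flap still shut (angle between the z axis of canister and the y axis of chamber, either way round below 0.12 rad and x of canister in the frame of chamber between -0.008 and 0.008 m and z of canister in the frame of chamber between 0.052 and 0.068 m and y of canister in the frame of chamber between -0.1 and 0.008 m and y of cap in the frame of chamber below -0.03 m and value of joint flap below 0.1 rad), for 0.1 s.
2. the canister holds the flap open (angle between the z axis of canister and the y axis of chamber, either way round below 0.12 rad and x of canister in the frame of chamber between -0.008 and 0.008 m and z of canister in the frame of chamber between 0.052 and 0.068 m and y of canister in the frame of chamber above 0.045 m and value of joint flap above 0.9 rad), for 0.1 s.
At the end, for the whole second after the job is handed in: The red-capped canister lies still on the rods inside the mouth (within 8 mm of the axis line and 0.12 rad), cap sticking out, the pad pushed back by 4 to 13 mm of its 16 mm, the flap resting on the canister (above 0.9 rad) (angle between the z axis of canister and the y axis of chamber, either way round below 0.12 rad and x of canister in the frame of chamber between -0.008 and 0.008 m and z of canister in the frame of chamber between 0.052 and 0.068 m and y of cap in the frame of chamber below -0.03 m and value of joint pad between 0.004 and 0.013 m and value of joint flap above 0.9 rad and y of canister in the frame of chamber above 0.065 m and linear speed of canister below 0.02 m/s); the robot touches nothing.
It fails at once if the flap is opened by something other than the canister (open while the canister's foot is not at it) (value of joint flap above 0.2 rad and (y of canister in the frame of chamber below -0.02 m or z of canister in the frame of chamber above 0.1 m or x of canister in the frame of chamber above 0.03 m or x of canister in the frame of chamber below -0.03 m)).
It fails at once if the pad is pushed to its end (value of joint pad above 0.015 m).
It fails at once if another thing on the bench is moved by more than 30 mm or tipped over (distance of any of spare, mortar, pestle, flask, jar, jar2 from where it was at the start of the episode above 0.03 m or angle between any of spare, mortar, pestle, flask, jar, jar2's own z axis and vertical above 0.4 rad).
It also fails if it takes over 61 s, if anything falls off the work surface, if the arm or the gripper's body presses on something with over 40 N, if the wrist force passes 120 N, or if a joint passes its speed limit or range.

## Working session

There is one attempt and no reset: what is moved stays moved. The work goes in short steps, Python scripts to look and compute and a shell command to move; the robot and the scene stay as the last step left them, time stands still between calls to the robot, and variables do not carry over. Pictures are saved under pics/ and viewed, and the job is handed in when it is done.

```bash
ls; mkdir -p pics; python3 - <<'E'
from rig import arm, imaging, workorder
import cv2,numpy as np
s=arm.read_state(); print(s)
for n in ["scene","top","wrist"]:
    im,d=imaging.get_image(n); np.savez(f"pics/{n}0.npz",im=im,d=d); cv2.imwrite(f"pics/{n}0.png",im[:,:,::-1])
    print(n,imaging.calibration(n))
E
```

```text
pics
{'t': 0.0, 'q': array([-1.51611446e+00,  1.59037470e-01,  1.59823420e+00,  1.65638188e-05,
        1.38618795e+00, -2.10117217e-01]), 'joint_velocities': array([-7.07338104e-04,  1.60992172e-03,  3.65087409e-04, -3.55350069e-04,
        2.89732438e-04,  8.18129487e-05]), 'joint_efforts': array([ 2.68415115e-04, -3.85563540e+01, -3.22108948e+01,  7.02084973e-02,
        3.79168941e-02, -1.19603988e-04]), 'tool_pos': array([ 0.15042662, -0.55432701,  0.21362444]), 'tool_rot': array([[-8.57800308e-05,  2.61712336e-01, -9.65145919e-01],
       [ 1.86506063e-03, -9.65144203e-01, -2.61712036e-01],
       [-9.99998257e-01, -1.82250532e-03, -4.05319274e-04]]), 'wrist_force': array([ 0.23435136, -0.09432849, -0.81537368]), 'torque': array([-0.05994353, -0.03162038, -0.00662556]), 'width': 1.0008533231858516}
scene {'vfov': 53.67112091658217, 'cx': 315.3232817467458, 'cy': 231.62191161296337, 'k1': 0.027436195856141016, 'world_from_camera': array([[ 0.67277212,  0.51073396, -0.53528356,  1.25558594],
       [ 0.7396671 , -0.48039015,  0.47129383, -0.57068699],
       [-0.01643919, -0.7130
[... 238 characters left out ...]
.06584981, -0.9766672 ,  0.20441375,  0.36295815],
       [-0.99782439, -0.06511121,  0.01034453,  0.01988573],
       [ 0.00320646, -0.20465021, -0.97882992,  1.19780141],
       [ 0.        ,  0.        ,  0.        ,  1.        ]])}
wrist {'vfov': 70.22613218933981, 'cx': 321.79893849732275, 'cy': 244.13393301449628, 'k1': -0.06631329883126154, 'mount': array([[-8.01675016e-04, -2.37809063e-01,  9.71311591e-01,
        -1.70638659e-01],
       [ 9.99999069e-01, -1.26307630e-03,  5.16109642e-04,
        -8.17353627e-04],
       [ 1.10410510e-03,  9.71311101e-01,  2.37809855e-01,
        -6.72082329e-02],
       [ 0.00000000e+00,  0.00000000e+00,  0.00000000e+00,
         1.00000000e+00]])}
```

View pics/scene0.png

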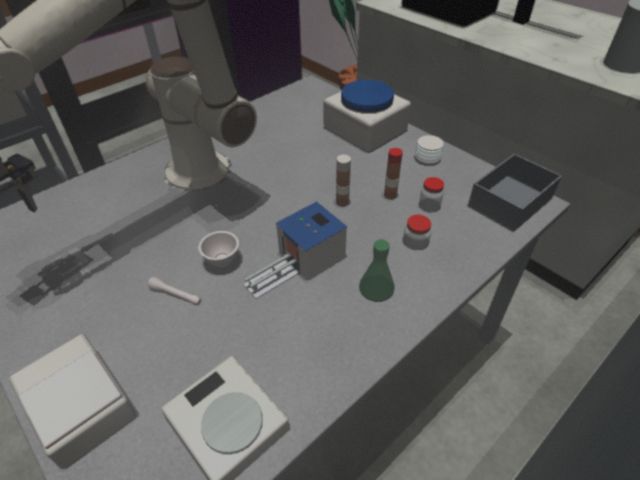

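View pics/top0.png

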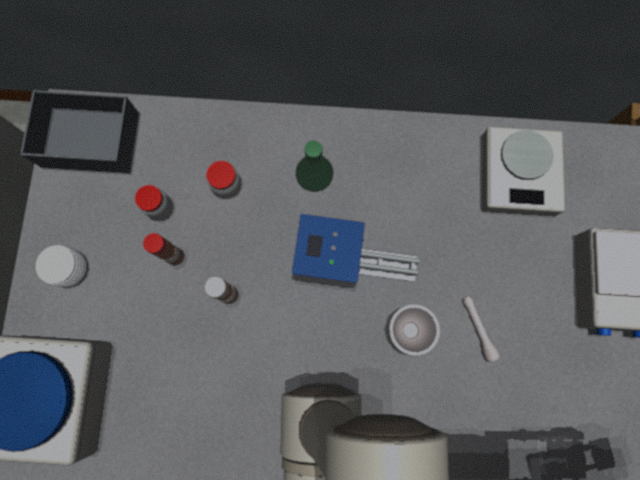

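View pics/wrist0.png

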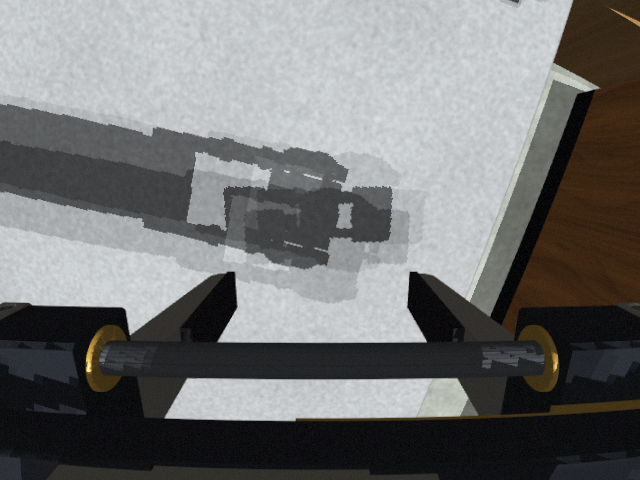

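The top view shows the red-capped canister's cap at about (154,243), the white cap at (216,287), the chamber roof centred near (330,250), and the rods from (362,265) to (418,268). The jar lids are at (150,198) and (222,175). Next I'll measure these.

```bash
cat > h.py <<'E'
import numpy as np,cv2
from rig import arm,imaging
def rays(name,uv,wfc=None):
    c=imaging.calibration(name); f=240/np.tan(np.radians(c["vfov"]/2))
    uv=np.atleast_2d(np.asarray(uv,float))
    K=np.array([[f,0,c["cx"]],[0,f,c["cy"]],[0,0,1]])
    p=cv2.undistortPoints(uv.reshape(-1,1,2),K,np.array([c["k1"],0,0,0.]),None).reshape(-1,2) if False else None
    d=(uv-[c["cx"],c["cy"]])/f; s=d.copy()
    for _ in range(20): s=d/(1+c["k1"]*(s**2).sum(1,keepdims=True))
    T=c["world_from_camera"] if wfc is None else wfc
    return T, np.c_[s,np.ones(len(s))]
def plane(name,uv,z,wfc=None):
    T,r=rays(name,uv,wfc); w=r@T[:3,:3].T; return T[:3,3]+w*((z-T[2,3])/w[:,2])[:,None]
def deep(name,uv,d,wfc=None):
    T,r=rays(name,uv,wfc); uv=np.atleast_2d(uv).astype(int)
    return T[:3,3]+(r*d[uv[:,1],uv[:,0]][:,None])@T[:3,:3].T
def wristT(s):
    T=np.eye(4);T[:3,:3]=s["tool_rot"];T[:3,3]=s["tool_pos"];return T@imaging.calibration("wrist")["mount"]
def comps(mask,mn=15):
    n,l,st,ce=cv2.connectedComponentsWithStats(mask.astype(np.uint8))
    return [(ce[i],st[i,4],l==i) for i in range(1,n) if st[i,4]>=mn]
E
python3 - <<'E'
from h import *
for n in ["top","scene"]:
    z=np.load(f"pics/{n}0.npz"); im,d=z["im"],z["d"]
    h=cv2.cvtColor(im,cv2.COLOR_RGB2HSV)
    H,S,V=[h[...,i].astype(int) for i in range(3)]
    for nm,m in [("red",((H<6)|(H>174))&(S>180)&(V>80)),("blue",(H>100)&(H<125)&(S>150)&(V>60)),("white",(S<25)&(V>150)),("orange",(H>6)&(H<16)&(S>140)&(V>60))]:
        for c,a,mm in comps(m,15):
            v,u=np.nonzero(mm); P=deep(n,np.c_[u,v],d)
            print(n,nm,c.round(1),a,np.median(P,0).round(4),"zr",np.percentile(P[:,2],[5,95]).round(3))
E
```

```text
top red [220.4 174.5] 554 [0.7262 0.2744 0.0739] zr [0.07  0.077]
top red [148.2 197.8] 490 [0.6568 0.4251 0.0889] zr [0.085 0.093]
top red [153.2 242.8] 271 [0.5425 0.3736 0.1694] zr [0.166 0.172]
top blue [329.5 248.3] 3255 [0.562  0.0148 0.1199] zr [0.117 0.123]
top blue [604.  331.4] 74 [ 0.4324 -0.5941  0.051 ] zr [0.043 0.057]
top blue [636.7 333.5] 33 [ 0.4331 -0.6681  0.0476] zr [0.041 0.052]
top blue [ 29.2 399.8] 5461 [0.2231 0.5777 0.154 ] zr [0.15  0.157]
top white [526.9 172.8] 2925 [ 0.771  -0.4357  0.0487] zr [0.045 0.053]
top white [618.6 262. ] 2602 [ 0.5808 -0.6115  0.0905] zr [0.087 0.094]
top white [ 54.4 263.9] 1126 [0.4981 0.6197 0.0652] zr [0.062 0.069]
top white [379.8 252.1] 20 [ 0.5838 -0.1013  0.0036] zr [0.002 0.007]
top white [368.6 260.7] 54 [ 0.562  -0.0777  0.0043] zr [-0.     0.008]
top white [392.6 264. ] 113 [ 0.5571 -0.134   0.0056] zr [0.001 0.033]
top white [413.4 266. ] 20 [ 0.5526 -0.1762  0.0329] zr [0.004 0.036]
top white [387.4 274.8] 223 [ 0.5318 -0.1216  0.0047] zr [0.001 0.009]
top white [214.3 286.2] 291 [0.4626 0.2401 0.1693] zr [0.166 
[... 1571 characters left out ...]
 0.5408 -0.0742  0.006 ] zr [0.003 0.044]
scene white [286.2 269.2] 33 [ 0.5621 -0.0682  0.006 ] zr [0.003 0.008]
scene white [260.5 276.1] 92 [ 0.5346 -0.1397  0.0066] zr [0.003 0.042]
scene white [274.8 283.7] 164 [ 0.5807 -0.1251  0.0056] zr [0.003 0.009]
scene white [266.3 280.8] 59 [ 0.5576 -0.1343  0.006 ] zr [0.003 0.008]
scene white [172.2 288.7] 283 [ 0.4231 -0.3365  0.0213] zr [0.016 0.033]
scene white [ 63.1 388.5] 6691 [ 0.5603 -0.6437  0.0908] zr [0.078 0.094]
scene white [224.4 418.5] 7265 [ 0.8177 -0.4381  0.0508] zr [0.047 0.064]
scene white [ 83.9 426.1] 360 [ 0.6538 -0.6458  0.0786] zr [0.076 0.081]
scene orange [348.3  75.3] 122 [-0.6722  1.4243 -0.3926] zr [-0.401 -0.385]
```

```bash
python3 - <<'E'
from h import *
for n in ["top","scene"]:
    z=np.load(f"pics/{n}0.npz"); im,d=z["im"],z["d"]
    v,u=np.mgrid[0:480,0:640]; uv=np.c_[u.ravel(),v.ravel()]
    P=deep(n,uv,d).reshape(480,640,3); ok=d>0
    box=ok&(P[...,0]>.4)&(P[...,0]<.72)&(P[...,1]>-.25)&(P[...,1]<.15)
    roof=box&(P[...,2]>.112)&(P[...,2]<.132)&(P[...,1]>-.09)&(abs(P[...,0]-.56)<.13)
    cs=sorted(comps(roof),key=lambda c:-c[1])[0]
    vv,uu=np.nonzero(cs[2]); Q=plane(n,np.c_[uu,vv],.123)
    r=cv2.minAreaRect(Q[:,:2].astype(np.float32)); print(n,"roof",r,cs[1]); print(cv2.boxPoints(r).round(4).tolist())
    rod=box&(P[...,2]>.028)&(P[...,2]<.05)&(P[...,1]<-.05)&(abs(P[...,0]-.55)<.07)
    vv,uu=np.nonzero(rod); R=P[vv,uu]; 
    k=cv2.fitLine(R[:,:2].astype(np.float32),cv2.DIST_L2,0,.01,.01).ravel(); print("rods all",len(R),k, np.median(R[:,2]))
    # project on dir
    dv=k[:2]*np.sign(k[1]); nv=np.array([dv[1],-dv[0]])
    s=(R[:,:2]-k[2:])@nv; t=(R[:,:2]-k[2:])@dv; print("lat hist",np.histogram(s,bins=np.arange(-.03,.031,.004)), t.min(),t.max(), k[2:]+dv*t.min())
    crop=cv2.resize(im[180:340,260:460] if n=="top" else im[190:310,210:370],None,fx=4,fy=4,interpolation=cv2.INTER_CUBIC); cv2.imwrite(f"pics/crop_{n}.png",np.clip(crop[:,:,::-1].astype(int)*1.5,0,255).astype(np.uint8))
E
```

```text
top roof ((0.5649375915527344, 0.01871693879365921), (0.13927143812179565, 0.13145136833190918), 85.91189575195312) 4018
[[0.4943999946117401, -0.04610000178217888], [0.6255000233650208, -0.055399999022483826], [0.6355000138282776, 0.08349999785423279], [0.5042999982833862, 0.09290000051259995]]
rods all 566 [ 0.07139595  0.997448    0.5550748  -0.12313877] 0.04001476517670388
lat hist (array([  0,   0,   0, 108, 103,  56,  10,  13,  10,  57, 107,  94,   8,
         0,   0]), array([-0.03 , -0.026, -0.022, -0.018, -0.014, -0.01 , -0.006, -0.002,
        0.002,  0.006,  0.01 ,  0.014,  0.018,  0.022,  0.026,  0.03 ])) -0.06754071518893959 0.06810107395844332 [ 0.55025268 -0.19050712]
scene roof ((0.5727446675300598, 0.015692971646785736), (0.143984854221344, 0.13755078613758087), 85.90330505371094) 1951
[[0.49900001287460327, -0.05119999870657921], [0.6362000107765198, -0.061000000685453415], [0.6464999914169312, 0.08259999752044678], [0.5092999935150146, 0.09239999949932098]]
rods all 459 [ 0.19777349  0.98024774  0.5626015  -0.11655799] 0.04007931154840205
lat hist (array([ 6, 21, 36, 50, 48, 31, 19, 16, 40, 47, 44, 39, 30,  9,  3]), array([-0.03 , -0.026, -0.022, -0.018, -0.014, -0.01 , -0.006, -0.002,
        0.002,  0.006,  0.01 ,  0.014,  0.018,  0.022,  0.026,  0.03 ])) -0.07405698213691979 0.0739733454760282 [ 0.547955   -0.18915217]
```

View pics/crop_top.png

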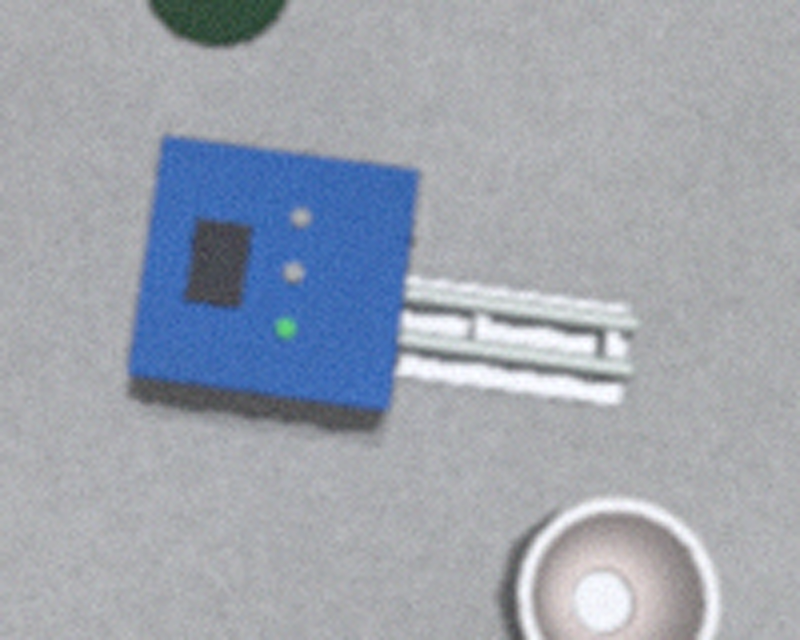

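View pics/crop_scene.png

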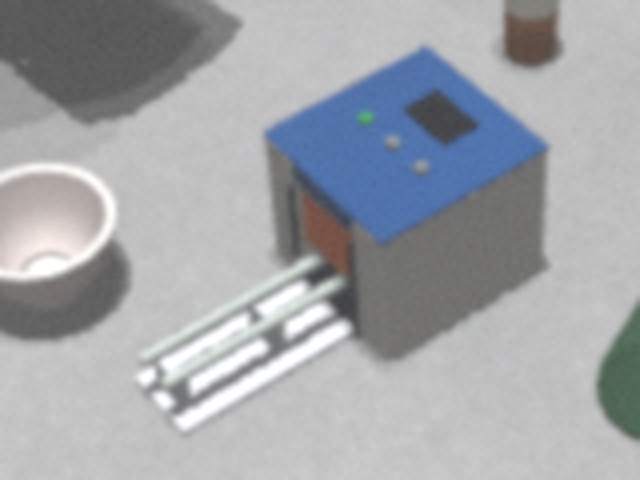

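The chamber's +y is (0.071, 0.997), its mouth sits at about (0.560, -0.051) and the red canister at about (0.5445, 0.373). The roof fit and the rod fit agree within 1 mm. Now I'll turn the tool so the jaws open along the chamber's x.

```bash
python3 -m creep '[1,0,0,0,-10.1, 1,0,0,0,-10.1, 1,0,0,0,-10.1, 1,0,0,0,-10.1, 1,0,0,0,-10.1]' 30; python3 -m creep '[1,0,0,0,-10.1, 1,0,0,0,-10.1, 1,0,0,0,0]'; python3 -c "
from rig import arm;s=arm.read_state();print(s['t'],s['tool_pos'],s['tool_rot'],s['q'])"
```

```text
t: 0.78
tool_pos: [0.1505, -0.5547, 0.2142]
tool_rot: [[-0.0, 0.914, -0.407], [0.001, -0.407, -0.914], [-1.0, -0.0, -0.001]]
wrist_force: [-0.2, -0.0, 0.7]
width: 1.002
t: 1.15
tool_pos: [0.1505, -0.5547, 0.2142]
tool_rot: [[0.0, 0.997, -0.074], [0.001, -0.074, -0.997], [-1.0, -0.0, -0.001]]
wrist_force: [0.6, -0.2, 0.1]
width: 0.998
1.15 [ 0.1504822  -0.55472734  0.21424895] [[ 8.48052776e-06  9.97270223e-01 -7.38383533e-02]
 [ 6.66711301e-04 -7.38383425e-02 -9.97270001e-01]
 [-9.99999778e-01 -4.07714887e-05 -6.65517516e-04]] [-1.51607106e+00  1.58642579e-01  1.59743045e+00  4.57123342e-05
  1.38618488e+00 -1.44217385e+00]
```

```bash
python3 -m creep '[1,0,41,-42,0, 1,0,41,-42,0, 1,0,41,-42,0, 1,0,41,-42,0, 1,0,41,-42,0]'; python3 -m creep '[1,0,40,-42,0, 1,0,40,-42,0, 1,0,40,-42,0, 1,0,0,-55,0, 1,0,0,-55,0]';  python3 -m creep '[1,0,0,-55,0, 1,0,0,-55,0, 1,0,0,-55,0, 1,0,0,-55,0, 1,0,0,-55,0]'; python3 -m creep '[1,0,0,-55,0, 1,0,0,-55,0, 1,0,0,-40,0, 1,0,0,0,0]'
python3 - <<'E'
from h import *
s=arm.read_state(); im,d=imaging.get_image("wrist"); cv2.imwrite("pics/w1.png",im[:,:,::-1]); np.savez("pics/w1.npz",im=im,d=d,T=wristT(s))
print(s['tool_pos'],s['q'])
E
```

```text
t: 1.78
tool_pos: [0.3712, -0.3588, 0.2147]
tool_rot: [[0.0, 0.997, -0.076], [-0.0, -0.076, -0.997], [-1.0, 0.0, 0.0]]
wrist_force: [0.9, -0.1, 0.3]
width: 1.001
t: 2.4
tool_pos: [0.5069, -0.1317, 0.2143]
tool_rot: [[-0.0, 0.997, -0.076], [0.0, -0.076, -0.997], [-1.0, -0.0, -0.0]]
wrist_force: [0.1, -0.5, 0.9]
width: 1.002
t: 3.02
tool_pos: [0.5264, 0.1426, 0.2146]
tool_rot: [[0.0, 0.997, -0.076], [-0.0, -0.076, -0.997], [-1.0, 0.0, 0.0]]
wrist_force: [0.1, 0.0, -0.8]
width: 1.004
t: 3.52
tool_pos: [0.5367, 0.2926, 0.2141]
tool_rot: [[-0.001, 0.997, -0.071], [0.0, -0.071, -0.997], [-1.0, -0.001, -0.0]]
wrist_force: [0.2, -0.4, -1.5]
width: 0.997
[0.53669128 0.29263547 0.21411705] [3.01603106e-01 2.52030227e-01 1.48969275e+00 3.19715841e-04
 1.40047046e+00 3.73012456e-01]
```

View pics/w1.png

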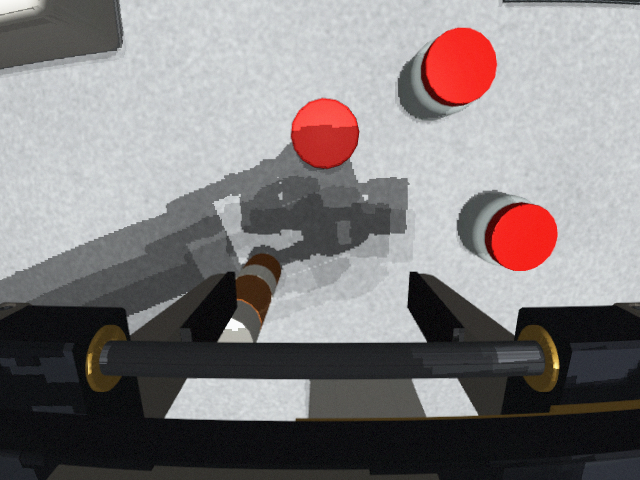

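The wrist view shows the red cap at about (325,133), ahead of and centred between the fingers. The jars are at upper right and the spare is near the left finger.

```bash
python3 - <<'E'
from h import *
z=np.load("pics/w1.npz"); im,d,T=z["im"],z["d"],z["T"]
h=cv2.cvtColor(im,cv2.COLOR_RGB2HSV);H,S,V=[h[...,i].astype(int) for i in range(3)]
m=((H<8)|(H>172))&(S>150)&(V>80)
for c,a,mm in comps(m,300):
    cn=max(cv2.findContours(mm.astype(np.uint8),cv2.RETR_EXTERNAL,2)[0],key=cv2.contourArea)
    (e,ax,an)=cv2.fitEllipse(cn)
    v,u=np.nonzero(mm);P=deep("wrist",np.c_[u,v],d,T)
    print(e,ax,np.median(P[:,2]))
    for q in (.170,): print(plane("wrist",[e],q,T), plane("wrist",[[e[0]-ax[0]/2,e[1]],[e[0]+ax[0]/2,e[1]]],q,T))
E
```

```text
(460.2547912597656, 65.52186584472656) (69.94034576416016, 76.28412628173828) 0.09045571107192513
[[0.62753637 0.40963777 0.17      ]] [[0.60661543 0.41062672 0.17      ]
 [0.64884112 0.40880256 0.17      ]]
(324.483154296875, 133.09161376953125) (66.54576873779297, 68.93128967285156) 0.1704741468031726
[[0.54478356 0.3760444  0.17      ]] [[0.52473349 0.37753781 0.17      ]
 [0.56484391 0.37463412 0.17      ]]
(523.5986328125, 237.05435180664062) (61.35493850708008, 70.19029235839844) 0.07559404253194674
[[0.67144001 0.30243983 0.17      ]] [[0.65042479 0.30393077 0.17      ]
 [0.69298965 0.30091783 0.17      ]]
```

```bash
python3 -m creep '[1,0,2,-42,0, 1,0,0,-41.5,0, 1,0,0,0,0, 1,40,0,0,0, 1,40,0,0,0]';python3 -m creep '[1,38,0,0,0, 1,0,0,0,0, -0.2,0,0,0,0, -0.6,0,0,0,0, -0.6,0,0,0,0]' 30; python3 -m creep '[-0.8,0,0,0,0, -0.8,0,0,0,0, -0.8,0,0,0,0]' 30
```

```text
t: 4.2
tool_pos: [0.5462, 0.3714, 0.1344]
tool_rot: [[0.001, 0.997, -0.075], [-0.0, -0.075, -0.997], [-1.0, 0.001, 0.0]]
wrist_force: [-0.2, -1.1, -0.1]
width: 0.996
t: 4.82
tool_pos: [0.5463, 0.3738, 0.0984]
tool_rot: [[0.003, 0.997, -0.072], [0.001, -0.072, -0.997], [-1.0, 0.002, -0.001]]
wrist_force: [-0.5, -0.7, -0.1]
width: 0.697
t: 5.2
tool_pos: [0.5454, 0.3736, 0.0967]
tool_rot: [[0.0, 0.997, -0.072], [0.0, -0.072, -0.997], [-1.0, 0.0, -0.0]]
wrist_force: [-0.2, -0.2, 0.6]
width: 0.452
```

```bash
python3 -m creep '[-0.8,-30,0,0,0, -0.8,-50,0,0,0, -0.8,-50,0,0,0, -0.8,-20,0,0,0, -0.8,0,4.5,40,0]' 45; python3 -m creep '[-0.8,0,4.5,55,0, -0.8,0,4.5,55,0, -0.8,0,4.5,55,0, -0.8,0,4.5,55,0, -0.8,0,4.5,55,0]';python3 -m creep '[-0.8,0,4.5,55,0, -0.8,0,4.5,55,0, -0.8,0,4.5,55,0, -0.8,0,4.5,55,0, -0.8,0,0,37,0]';python3 -m creep '[-0.8,0,0,0,0,-0.8,0,0,0,0]'
python3 - <<'E'
from h import *
s=arm.read_state(); im,d=imaging.get_image("wrist"); cv2.imwrite("pics/w2.png",im[:,:,::-1]); np.savez("pics/w2.npz",im=im,d=d,T=wristT(s))
print(s['tool_pos'],s['tool_rot'],s['wrist_force'],s['width'])
E
```

```text
t: 5.82
tool_pos: [0.5471, 0.3349, 0.2476]
tool_rot: [[0.002, 0.998, -0.069], [0.002, -0.069, -0.998], [-1.0, 0.002, -0.002]]
wrist_force: [0.3, -1.2, -1.6]
width: 0.45
t: 6.45
tool_pos: [0.5485, 0.0558, 0.2447]
tool_rot: [[-0.003, 0.997, -0.072], [0.0, -0.072, -0.997], [-1.0, -0.003, -0.0]]
wrist_force: [1.3, 0.7, -0.7]
width: 0.45
t: 7.08
tool_pos: [0.548, -0.2022, 0.2444]
tool_rot: [[-0.003, 0.997, -0.074], [0.001, -0.074, -0.997], [-1.0, -0.003, -0.001]]
wrist_force: [0.2, 0.6, -1.7]
width: 0.453
t: 7.32
tool_pos: [0.5486, -0.1993, 0.2452]
tool_rot: [[-0.002, 0.997, -0.072], [0.002, -0.072, -0.997], [-1.0, -0.002, -0.002]]
wrist_force: [0.3, -0.6, -1.2]
width: 0.451
[ 0.5485661  -0.19928108  0.24520334] [[-0.00195068  0.99741139 -0.07187992]
 [ 0.00186374 -0.07187631 -0.99741181]
 [-0.99999636 -0.0020796  -0.00171871]] [ 0.27801154 -0.55370204 -1.2318569 ] 0.4505170161692753
```

View pics/w2.png

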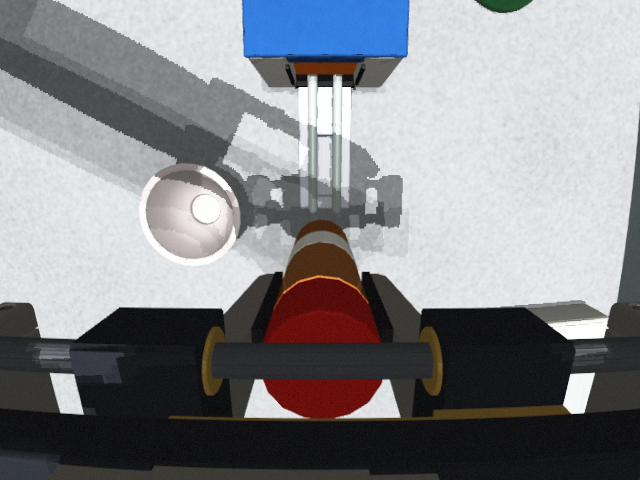

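The wrist view shows the rods at columns 312 and 337 (rows 75-212), the roof's front edge at row 56, and the held canister hanging straight. The mortar is at (192,213). I'll measure the cradle from this view.

```bash
python3 - <<'E'
from h import *
z=np.load("pics/w2.npz"); im,d,T=z["im"],z["d"],z["T"]
v,u=np.mgrid[0:480,0:640]; P=deep("wrist",np.c_[u.ravel(),v.ravel()],d,T).reshape(480,640,3)
m=(P[...,2]>.034)&(P[...,2]<.05)&(u>295)&(u<355)&(v>85)&(v<222)
vv,uu=np.nonzero(m);R=P[vv,uu]
k=cv2.fitLine(R[:,:2].astype(np.float32),cv2.DIST_L2,0,.01,.01).ravel();dv=k[:2]*np.sign(k[1]);nv=np.array([dv[1],-dv[0]])
s=(R[:,:2]-k[2:])@nv;print(len(R),k,np.median(R[:,2]),"left",s[s<0].mean(),"right",s[s>0].mean(),R[:,1].min(),R[:,1].max())
c=k[2:]+nv*(s[s<0].mean()+s[s>0].mean())/2
print("axis pt",c,"dir",dv)
roof=(P[...,2]>.115)&(P[...,2]<.13)&(u>250)&(u<400)&(v<70)
vv,uu=np.nonzero(roof);Q=P[vv,uu];print("roof z",np.median(Q[:,2]))
fe=[]
for col in range(260,396,5):
    r=np.nonzero(roof[:,col])[0].max(); fe.append(plane("wrist",[[col,r+.5]],.123,T)[0])
fe=np.array(fe);print("front edge along dir",np.median((fe[:,:2]-c)@dv), "front pt",c+dv*np.median((fe[:,:2]-c)@dv))
t=(R[:,:2]-c)@dv;print("rod end",c+dv*t.min())
s=arm.read_state();tp=s['tool_pos'][:2]; print("tcp lat",(tp-c)@nv,"tcp along from front",(tp-c)@dv-np.median((fe[:,:2]-c)@dv))
E
```

```text
2520 [ 0.07553833  0.9971429   0.55695164 -0.12109654] 0.04204556304988069 left -0.01248845881025837 right 0.012350458316408072 -0.19068390298674015 -0.05486727315375259
axis pt [ 0.55688284 -0.12109132] dir [0.07553833 0.9971429 ]
roof z 0.12139121799523872
front edge along dir 0.06932016464959309 front pt [ 0.56211917 -0.05196921]
rod end [ 0.55167701 -0.18981085]
tcp lat -0.002180519341676074 tcp along from front -0.14753402245746441
```

```bash
python3 -m creep '[-0.8,0,2.2,-30,0, -0.8,0,0,-45,0, -0.8,0,0,-36,0, -0.8,30,0,0,0, -0.8,40,0,0,0]';python3 -m creep '[-0.8,25,0,0,0, -0.8,3,0,0,0,-0.8,0,0,0,0,-0.8,0,0,0,0]'
python3 - <<'E'
from h import *
for n in ["scene","wrist"]:
    im,d=imaging.get_image(n); 
    if n=="scene": im=cv2.resize(im[120:320,180:420],None,fx=3,fy=3)
    cv2.imwrite(f"pics/{n}3.png",np.clip(im[:,:,::-1]*1.4,0,255).astype(np.uint8))
s=arm.read_state();print(s['tool_pos'],s['wrist_force'])
E
```

```text
t: 8.0
tool_pos: [0.5601, -0.0878, 0.177]
tool_rot: [[0.003, 0.998, -0.069], [-0.001, -0.069, -0.998], [-1.0, 0.003, 0.001]]
wrist_force: [0.1, -0.9, -1.8]
width: 0.451
t: 8.5
tool_pos: [0.5603, -0.0898, 0.1503]
tool_rot: [[0.003, 0.997, -0.072], [-0.001, -0.072, -0.997], [-1.0, 0.003, 0.001]]
wrist_force: [-0.2, -0.4, -1.7]
width: 0.452
[ 0.56002753 -0.08989448  0.14996924] [ 0.54710964 -0.16588492 -1.30543457]
```

View pics/scene3.png

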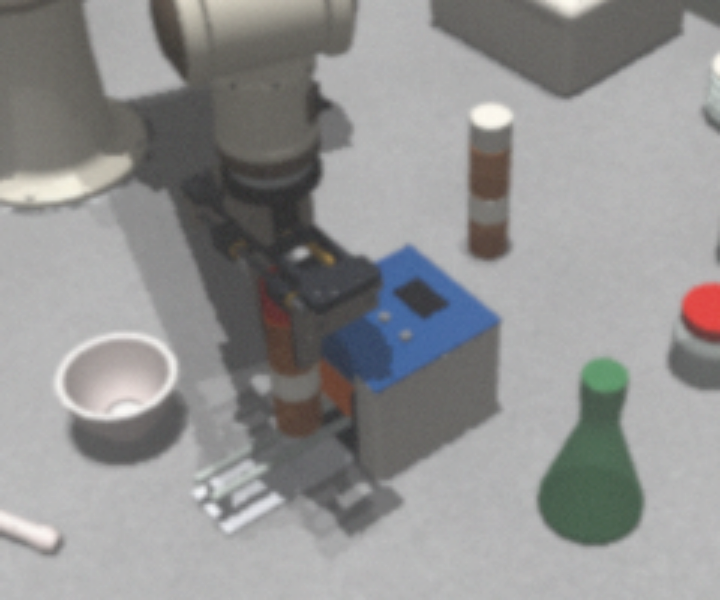

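View pics/wrist3.png

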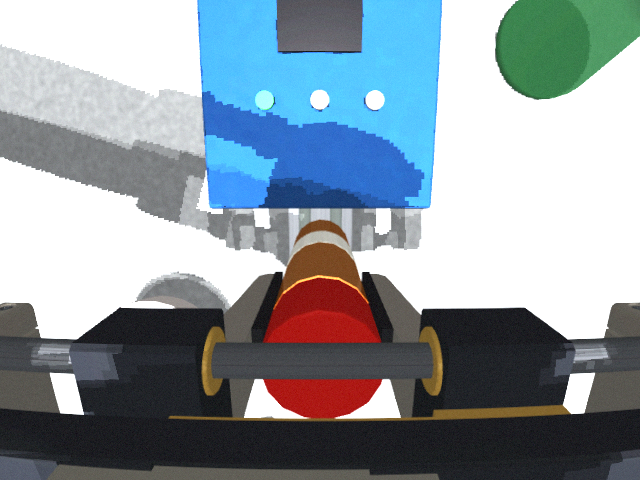

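The canister is held upright above the rods, just clear of the chamber front, and the flap is shut. I'll lower it to contact.

```bash
python3 -m creep '[-0.8,9,0,0,0, -0.8,0,0,0,0, -0.8,0,0,0,0]';python3 -m creep '[-0.8,2,0,0,0, -0.8,0,0,0,0]';python3 -m creep '[-0.8,1.5,0,0,0, -0.8,0,0,0,0]'
```

```text
t: 8.98
tool_pos: [0.5589, -0.0896, 0.1392]
tool_rot: [[-0.001, 0.997, -0.072], [0.0, -0.072, -0.997], [-1.0, -0.001, -0.0]]
wrist_force: [-0.3, 0.7, -1.4]
width: 0.452
t: 9.22
tool_pos: [0.5592, -0.0897, 0.139]
tool_rot: [[-0.0, 0.997, -0.072], [-0.0, -0.072, -0.997], [-1.0, -0.0, 0.0]]
wrist_force: [-2.7, 0.8, 7.6]
width: 0.45
t: 9.48
tool_pos: [0.5593, -0.0898, 0.139]
tool_rot: [[-0.0, 0.997, -0.072], [-0.0, -0.072, -0.997], [-1.0, -0.0, 0.0]]
wrist_force: [-5.9, 1.7, 15.2]
width: 0.451
```

```bash
python3 -m creep '[-0.8,0,0,0,0, -0.8,0,0,10,0, -0.8,0,0,10,0, -0.8,0,0,10,0, -0.8,2,0,10,0]' 4
python3 - <<'E'
from h import *
for n in ["scene","wrist"]:
    im,d=imaging.get_image(n); 
    if n=="scene": im=cv2.resize(im[120:320,180:420],None,fx=3,fy=3)
    cv2.imwrite(f"pics/{n}4.png",np.clip(im[:,:,::-1]*1.4,0,255).astype(np.uint8))
s=arm.read_state();print(s['tool_pos'],s['wrist_force'])
E
```

```text
t: 10.1
tool_pos: [0.5562, -0.1303, 0.1338]
tool_rot: [[-0.0, 0.997, -0.072], [0.0, -0.072, -0.997], [-1.0, -0.0, -0.0]]
wrist_force: [-0.4, 0.3, 2.5]
width: 0.46
[ 0.55617161 -0.13083723  0.13364112] [-0.87652175  0.36247853  1.45639599]
```

View pics/scene4.png

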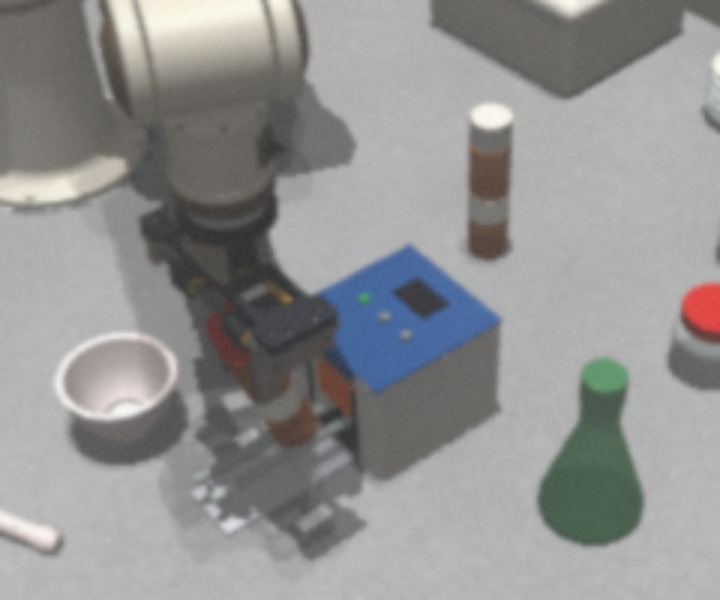

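View pics/wrist4.png

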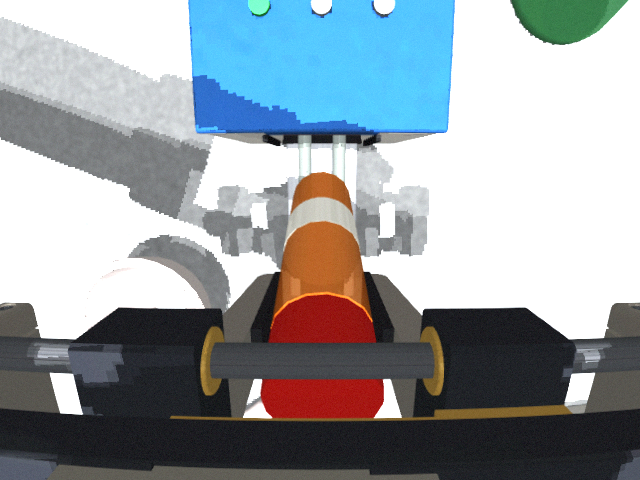

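The canister is tilting as intended, about 20° with its foot in place. I'll continue along the arc.

```bash
python3 -m creep '[-0.8,2.5,0,10,0, -0.8,3.5,0,9.5,0, -0.8,4,0,9,0, -0.8,5,0,9,0, -0.8,0,0,0,0]' 4;  python3 -m creep '[-0.8,5.5,0,8.5,0, -0.8,6.5,0,8,0, -0.8,7,0,7,0, -0.8,7.5,0,7,0, -0.8,0,0,0,0]' 4
python3 - <<'E'
from h import *
for n in ["scene","wrist"]:
    im,d=imaging.get_image(n); 
    if n=="scene": im=cv2.resize(im[120:320,180:420],None,fx=3,fy=3)
    cv2.imwrite(f"pics/{n}5.png",np.clip(im[:,:,::-1]*1.4,0,255).astype(np.uint8))
s=arm.read_state();print(s['tool_pos'],s['wrist_force'])
E
```

```text
t: 10.82
tool_pos: [0.5536, -0.1679, 0.1188]
tool_rot: [[0.0, 0.997, -0.073], [-0.0, -0.073, -0.997], [-1.0, 0.0, 0.0]]
wrist_force: [-0.2, -2.1, 2.1]
width: 0.458
t: 11.45
tool_pos: [0.551, -0.1976, 0.0916]
tool_rot: [[-0.001, 0.997, -0.073], [0.001, -0.073, -0.997], [-1.0, -0.001, -0.001]]
wrist_force: [-0.6, -1.9, 0.6]
width: 0.454
[ 0.55119856 -0.19693226  0.09210188] [ 1.38176971 -1.31408112 -0.52478693]
```

View pics/scene5.png

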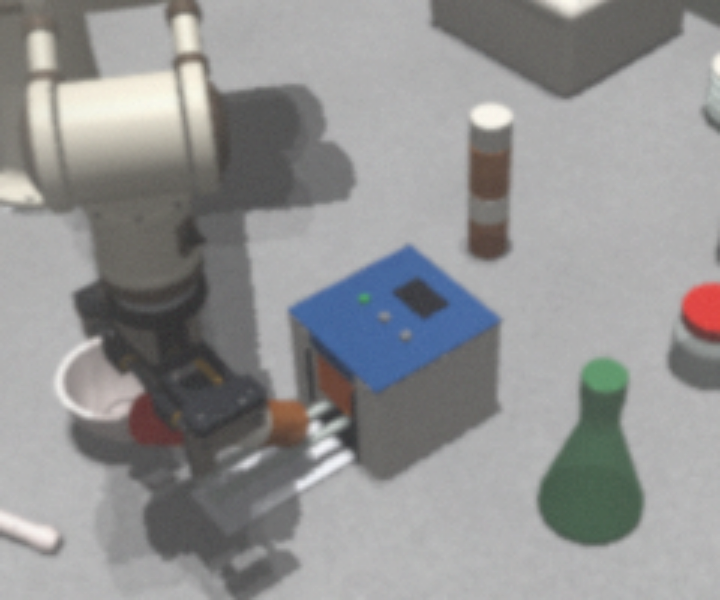

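View pics/wrist5.png

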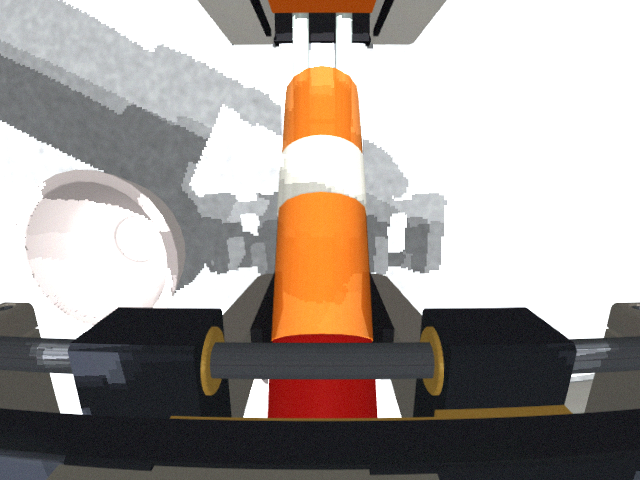

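```bash
cat > tilt.py <<'E'
from h import *
import sys
# canister ridge from wrist depth: columns near the middle
def ridge(tag):
    s=arm.read_state(); T=wristT(s); im,d=imaging.get_image("wrist"); cv2.imwrite(f"pics/{tag}.png",im[:,:,::-1])
    h=cv2.cvtColor(im,cv2.COLOR_RGB2HSV); S=h[...,1]; H=h[...,0]
    v,u=np.mgrid[0:480,0:640]
    m=(H<22)&(S>120)&(u>270)&(u<375)&(v<335)&(d>0)
    m|=(u>300)&(u<345)&(v>130)&(v<335)&(d>0)&(d<.33)&(h[...,2]>120)
    vv,uu=np.nonzero(m);P=deep("wrist",np.c_[uu,vv],d,T)
    A=np.array([0.5621,-0.0520]);dv=np.array([.0745,.9972]);nv=np.array([dv[1],-dv[0]])
    L=np.c_[(P[:,:2]-A)@nv,(P[:,:2]-A)@dv,P[:,2]]
    k=L[:,1]<-.005; L=L[k]
    b=np.arange(-.2,0.0,.008); out=[]
    for a in b:
        q=L[(L[:,1]>=a)&(L[:,1]<a+.008)]
        if len(q)>30: out.append((a+.004,q[:,2].max() if len(q)<30 else np.percentile(q[:,2],97),q[:,0].mean()))
    out=np.array(out); print(tag,s["t"],s["tool_pos"].round(4),s["wrist_force"].round(1),s["width"]); print((out*1000).round(1).tolist())
    p=np.polyfit(out[1:-1,0],out[1:-1,1],1); print("tilt deg",np.degrees(np.arctan(-p[0])))
    tp=s["tool_pos"][:2]-A; print("tcp lat,along",(tp@nv).round(4),(tp@dv).round(4))
ridge(sys.argv[1])
E
python3 tilt.py w6
```

```text
w6 11.55 [ 0.5512 -0.1969  0.0921] [ 1.4 -1.3 -0.5] 0.45621156160744125
[[-140.0, 153.6, 0.6], [-132.0, 152.6, 0.4], [-124.0, 146.4, 0.3], [-116.0, 140.4, 0.3], [-108.0, 134.3, 0.3], [-100.0, 128.1, 0.3], [-92.0, 122.4, 0.4], [-84.0, 117.2, 0.6], [-76.0, 111.1, 0.7], [-68.0, 104.9, 0.4], [-60.0, 97.7, 0.2], [-52.0, 91.9, 0.1], [-44.0, 86.0, 0.0], [-36.0, 79.7, 0.1], [-28.0, 75.0, -0.1]]
tilt deg 37.093139283027675
tcp lat,along -0.0001 -0.1453
```

Tilt is now about 37° above horizontal, the lateral error is about 0, and the foot's pivot edge is near y = -0.05. Next I'll finish the arc.

```bash
python3 -m creep '[-0.8,8,0,6,0, -0.8,9,0,5.5,0, -0.8,9,0,4.5,0, -0.8,9,0,3,0, -0.8,0,0,0,0]' 4; python3 tilt.py w7
```

```text
t: 12.22
tool_pos: [0.5494, -0.2159, 0.0563]
tool_rot: [[-0.002, 0.997, -0.073], [0.002, -0.073, -0.997], [-1.0, -0.002, -0.002]]
wrist_force: [0.3, 0.7, -1.0]
width: 0.459
w7 12.225 [ 0.5494 -0.2159  0.0563] [ 0.3  0.7 -1. ] 0.45890483900548873
[[-164.0, 110.7, -1.1], [-156.0, 117.2, 0.7], [-148.0, 115.6, -0.0], [-140.0, 113.0, 0.0], [-132.0, 110.5, 0.1], [-124.0, 107.9, 0.1], [-116.0, 105.5, 0.1], [-108.0, 103.2, 0.1], [-100.0, 101.2, 0.2], [-92.0, 98.5, 0.2], [-84.0, 96.4, 0.2], [-76.0, 92.6, -0.0], [-68.0, 90.2, -0.1], [-60.0, 87.7, -0.0], [-52.0, 85.1, 0.1], [-44.0, 82.6, 0.2], [-36.0, 80.4, -0.1]]
tilt deg 17.385009591253006
tcp lat,along -0.0005 -0.1644
```

```bash
python3 -m creep '[-0.8,7,0,1.5,0, -0.8,6,0,0.5,0, -0.8,2,0,0,0, -0.8,0,0,0,0, -0.8,0,0,0,0]' 4; python3 tilt.py w8
```

```text
t: 12.9
tool_pos: [0.5499, -0.2181, 0.0426]
tool_rot: [[-0.0, 0.997, -0.072], [0.0, -0.072, -0.997], [-1.0, -0.0, -0.0]]
wrist_force: [0.7, -0.2, 0.3]
width: 0.457
w8 12.9 [ 0.5499 -0.2181  0.0426] [ 0.7 -0.2  0.3] 0.4574984175980773
[[-164.0, 100.8, 0.5], [-156.0, 103.8, 0.8], [-148.0, 102.3, 0.5], [-140.0, 100.9, 0.5], [-132.0, 99.4, 0.4], [-124.0, 97.8, 0.5], [-116.0, 96.2, 0.5], [-108.0, 95.4, 0.7], [-100.0, 94.0, 0.8], [-92.0, 92.5, 0.7], [-84.0, 89.1, 0.2], [-76.0, 88.5, 0.4], [-68.0, 87.0, 0.3], [-60.0, 85.3, 0.4], [-52.0, 83.8, 0.2], [-44.0, 82.4, 0.1]]
tilt deg 10.950767261071885
tcp lat,along 0.0002 -0.1665
```

View pics/w8.png

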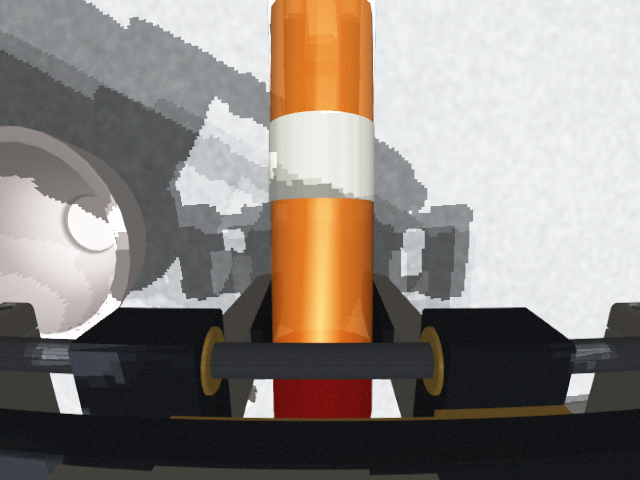

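The cap end is still about 11° high because the pads slipped down the canister. I'll grip firmly, slide it 20 mm forward so the centre of mass is over the rods, then ease the grip so it can settle.

```bash
python3 -m creep '[-0.8,0,0,0,0, -0.8,0,0,0,0, -0.8,0,0,-8,0, -0.8,0,0,-12,0, -0.8,0,0,0,0]' 40; python3 -m creep '[-0.02,0,0,0,0, -0.02,0,0,0,0, 0.05,0,0,0,0,0.05,0,0,0,0]' 3; python3 tilt.py w9; python3 - <<'E'
from h import *
im,d=imaging.get_image("scene"); cv2.imwrite("pics/scene9.png",np.clip(cv2.resize(im[120:320,180:420],None,fx=3,fy=3)[:,:,::-1]*1.4,0,255).astype(np.uint8))
E
```

```text
t: 13.58
tool_pos: [0.5514, -0.1968, 0.0425]
tool_rot: [[-0.0, 0.997, -0.071], [0.001, -0.071, -0.997], [-1.0, -0.0, -0.001]]
wrist_force: [0.7, -0.0, -1.1]
width: 0.449
t: 14.08
tool_pos: [0.5514, -0.1986, 0.0426]
tool_rot: [[0.0, 0.997, -0.072], [-0.0, -0.072, -0.997], [-1.0, 0.0, 0.0]]
wrist_force: [0.1, -1.2, 0.1]
width: 0.528
w9 14.075 [ 0.5514 -0.1986  0.0426] [ 0.1 -1.2  0.1] 0.5281903471277785
[[-156.0, 79.7, 2.7], [-148.0, 81.2, 1.3], [-140.0, 81.5, 1.0], [-132.0, 81.8, 0.5], [-124.0, 82.1, -0.0], [-116.0, 82.2, -0.4], [-108.0, 82.5, -0.7], [-100.0, 83.2, 0.5], [-92.0, 83.8, 0.8], [-84.0, 84.0, 0.8], [-76.0, 84.1, 0.8], [-68.0, 83.8, -2.0], [-60.0, 83.9, -1.8], [-52.0, 84.3, -1.9], [-44.0, 84.5, -2.1], [-36.0, 84.7, -2.0], [-28.0, 84.9, -1.9], [-20.0, 80.8, 6.8]]
tilt deg -1.7572712315089856
tcp lat,along 0.0002 -0.147
```

View pics/scene9.png

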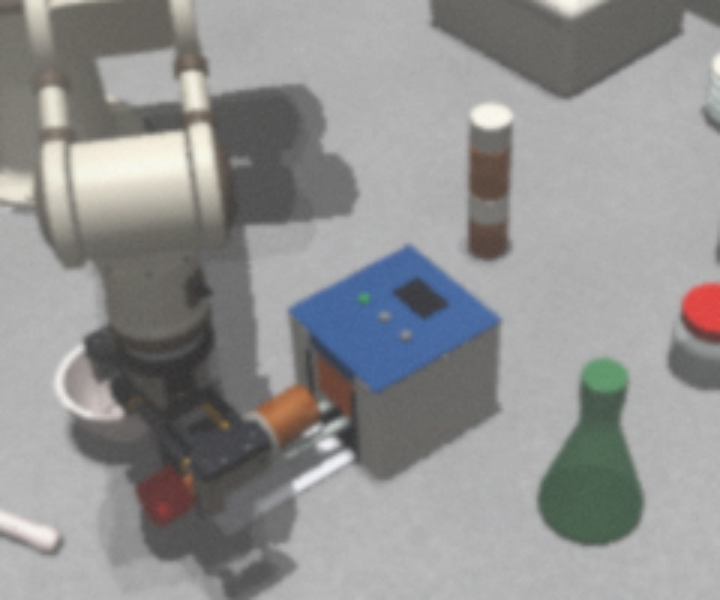

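View pics/w9.png

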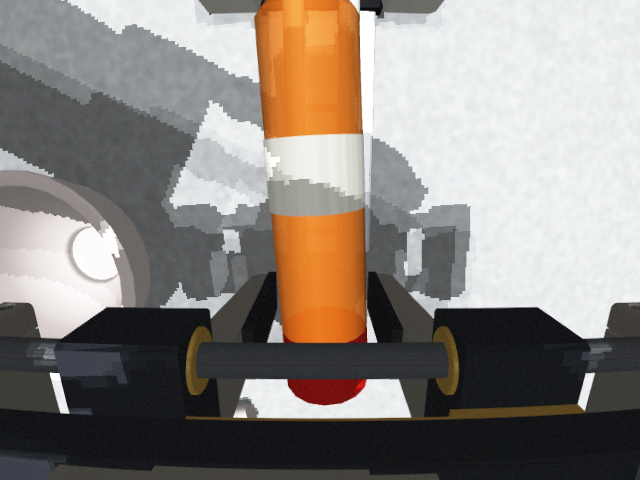

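The canister is on the rods but slightly yawed, with the foot about 2 mm left and the cap about 3 mm right. The flap is still shut. I'll regrip nearer the cap, which should also straighten it.

```bash
python3 -m creep '[0.3,0,0,0,0, 0.3,0,0,0,0, 0.3,0,0,15,0, 0.3,0,0,14,0, 0.3,0,0,0,0]' 10; python3 -m creep '[0,0,0,0,0, -0.1,0,0,0,0, -0.3,0,0,0,0, -0.3,0,0,0,0,-0.3,0,0,0,0]' 10;  python3 tilt.py w10
```

```text
t: 14.8
tool_pos: [0.5493, -0.229, 0.0428]
tool_rot: [[0.0, 0.997, -0.074], [-0.0, -0.074, -0.997], [-1.0, 0.001, 0.0]]
wrist_force: [-0.4, -0.7, 0.3]
width: 0.648
t: 15.42
tool_pos: [0.5492, -0.2271, 0.0425]
tool_rot: [[-0.0, 0.997, -0.072], [0.0, -0.072, -0.997], [-1.0, -0.0, -0.0]]
wrist_force: [-1.2, -0.4, 0.8]
width: 0.456
w10 15.425 [ 0.5492 -0.2271  0.0425] [-1.2 -0.4  0.8] 0.4557844803380725
[[-188.0, 73.4, 4.3], [-180.0, 81.5, 0.7], [-172.0, 81.6, 0.6], [-164.0, 81.6, 0.7], [-156.0, 81.6, 0.6], [-148.0, 81.7, 0.4], [-140.0, 81.7, 0.5], [-132.0, 81.7, 0.4], [-124.0, 81.8, 0.5], [-116.0, 81.8, 0.4], [-108.0, 81.8, 0.4], [-100.0, 82.0, 0.5], [-68.0, 81.8, 0.2], [-60.0, 81.9, 0.2], [-52.0, 81.6, 0.0]]
tilt deg -0.16348567259513175
tcp lat,along 0.0001 -0.1755
```

View pics/w10.png

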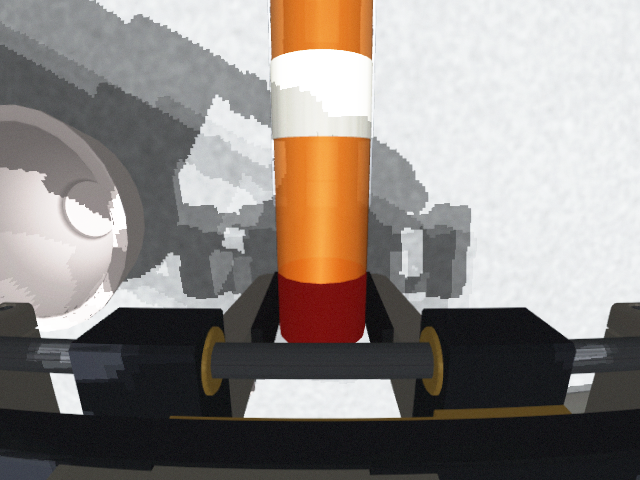

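The canister now lies straight: 0.2° tilt, 0.5 mm lateral, top at 81.7 mm. Its foot is at about y = -0.018. I'll start sliding it in.

```bash
python3 -m creep '[-0.3,0,0,0,0, -0.3,0,0,-6,0, -0.3,0,0,-8,0, -0.3,0,0,-8,0,-0.3,0,0,-8,0]' 30; python3 -m creep '[-0.3,0,0,-6,0, -0.3,0,0,-6,0, -0.3,0,0,-6,0]';python3 -m creep '[-0.3,0,0,-6,0, -0.3,0,0,-6,0, -0.3,0,0,0,0]';  python3 tilt.py w11;python3 - <<'E'
from h import *
im,d=imaging.get_image("scene"); cv2.imwrite("pics/scene11.png",np.clip(cv2.resize(im[120:320,180:420],None,fx=3,fy=3)[:,:,::-1]*1.4,0,255).astype(np.uint8))
E
```

```text
t: 16.1
tool_pos: [0.5516, -0.1977, 0.0429]
tool_rot: [[0.0, 0.997, -0.071], [-0.002, -0.071, -0.997], [-1.0, 0.001, 0.002]]
wrist_force: [-2.1, -5.2, 0.7]
width: 0.449
t: 16.48
tool_pos: [0.5529, -0.18, 0.0429]
tool_rot: [[0.0, 0.997, -0.072], [-0.002, -0.072, -0.997], [-1.0, 0.0, 0.002]]
wrist_force: [-2.3, -6.5, 0.1]
width: 0.45
t: 16.85
tool_pos: [0.5537, -0.1671, 0.0429]
tool_rot: [[0.0, 0.997, -0.072], [-0.0, -0.072, -0.997], [-1.0, 0.0, 0.0]]
wrist_force: [-2.8, -2.3, 2.8]
width: 0.448
w11 16.85 [ 0.5537 -0.1671  0.0429] [-2.8 -2.3  2.8] 0.4479599663313384
[[-124.0, 80.8, 1.0], [-116.0, 82.0, 0.7], [-108.0, 81.9, 0.7], [-100.0, 82.0, 0.4], [-92.0, 82.0, 0.6], [-84.0, 82.0, 0.4], [-76.0, 82.0, 0.6], [-68.0, 81.9, 0.4], [-60.0, 82.0, 0.5], [-52.0, 81.9, 0.4], [-44.0, 81.8, 0.4], [-36.0, 82.5, 0.8], [-12.0, 81.9, -0.8], [-4.0, 81.9, 0.2]]
tilt deg -0.05999067586758534
tcp lat,along 0.0002 -0.1154
```

View pics/scene11.png

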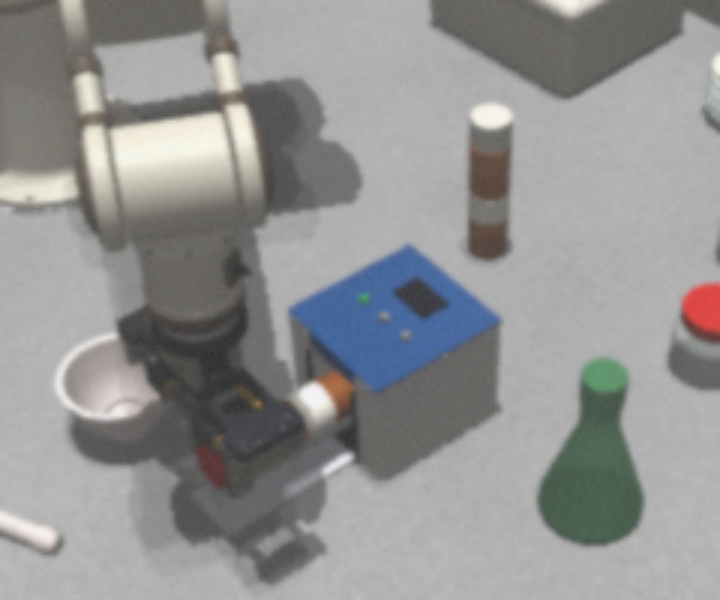

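View pics/w11.png

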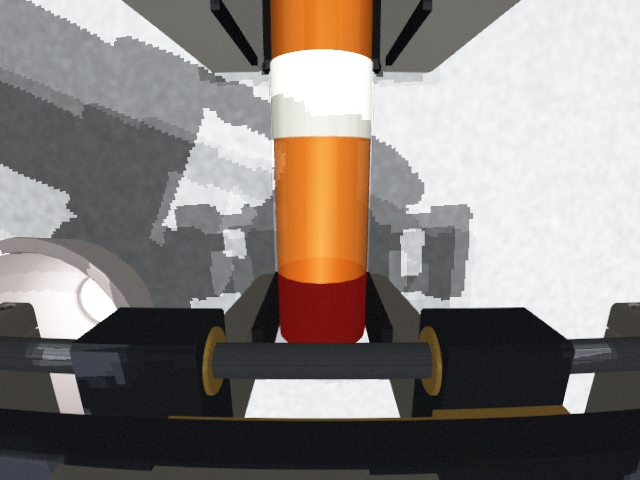

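The canister is sliding straight in with no slip: the band and cap are at the same pixels as before. The flap is open and the foot is at about 0.042. I'll go on to about 0.060 and then feel for the pad.

```bash
python3 -m creep '[-0.3,0,0,-5,0, -0.3,0,0,-5,0, -0.3,0,0,-5,0]' 30;for i in 1; do python3 -m creep '[-0.3,0,0,-1.5,0, -0.3,0,0,-1.5,0]';python3 -m creep '[-0.3,0,0,-1.5,0]';python3 -m creep '[-0.3,0,0,-1.5,0]';done | egrep 'pos|force'
```

```text
t: 17.32
tool_pos: [0.5547, -0.1532, 0.0428]
tool_rot: [[-0.0, 0.997, -0.072], [-0.001, -0.072, -0.997], [-1.0, 0.0, 0.001]]
wrist_force: [-2.5, -4.9, 2.3]
width: 0.448
tool_pos: [0.5549, -0.1502, 0.0428]
wrist_force: [-2.7, -4.1, 1.6]
tool_pos: [0.555, -0.1487, 0.0428]
wrist_force: [-2.6, -4.9, 2.4]
tool_pos: [0.5551, -0.1471, 0.0428]
wrist_force: [-2.2, -4.0, 2.0]
```

```bash
python3 -m creep '[-0.3,0,0,-1.5,0]'|egrep 'pos|force'
python3 -m creep '[-0.3,0,0,-1.5,0]'|egrep 'pos|force'
python3 -m creep '[-0.3,0,0,-1.5,0]'|egrep 'pos|force'
python3 -m creep '[-0.3,0,0,-1.5,0]'|egrep 'pos|force'
```

```text
tool_pos: [0.5551, -0.1456, 0.0427]
wrist_force: [-2.4, -4.3, 2.6]
tool_pos: [0.5553, -0.1441, 0.0428]
wrist_force: [-2.9, -4.8, 2.3]
tool_pos: [0.5554, -0.1426, 0.0428]
wrist_force: [-2.2, -4.7, 2.9]
tool_pos: [0.5555, -0.1411, 0.0427]
wrist_force: [-2.6, -4.8, 2.2]
```

```bash
python3 -m creep '[-0.3,0,0,-1.5,0]'|egrep 'pos|force'
python3 -m creep '[-0.3,0,0,-1.5,0]'|egrep 'pos|force'
python3 -m creep '[-0.3,0,0,-1.5,0]'|egrep 'pos|force'
python3 -m creep '[-0.3,0,0,-1.5,0]'|egrep 'pos|force'
```

```text
tool_pos: [0.5555, -0.1396, 0.0427]
wrist_force: [-3.6, -4.2, 3.1]
tool_pos: [0.5557, -0.1381, 0.0427]
wrist_force: [-3.2, -4.7, 2.0]
tool_pos: [0.5558, -0.1366, 0.0427]
wrist_force: [-2.5, -5.8, 2.7]
tool_pos: [0.5559, -0.1351, 0.0427]
wrist_force: [-3.0, -4.4, 2.8]
```

```bash
python3 -m creep '[-0.3,0,0,-1.5,0]'|egrep 'pos|force'
python3 -m creep '[-0.3,0,0,-1.5,0]'|egrep 'pos|force'
python3 -m creep '[-0.3,0,0,-1.5,0]'|egrep 'pos|force'
python3 -m creep '[-0.3,0,0,-1.5,0]'|egrep 'pos|force'
```

```text
tool_pos: [0.556, -0.1336, 0.0427]
wrist_force: [-2.5, -3.6, 2.2]
tool_pos: [0.5561, -0.1321, 0.0427]
wrist_force: [-1.9, -5.0, 2.7]
tool_pos: [0.5562, -0.1306, 0.0427]
wrist_force: [-3.5, -4.9, 2.1]
tool_pos: [0.5563, -0.1291, 0.0427]
wrist_force: [-2.6, -4.8, 2.4]
```

```bash
python3 -m creep '[-0.3,0,0,-1.5,0]'|egrep 'pos|force'
python3 -m creep '[-0.3,0,0,-1.5,0]'|egrep 'pos|force'
python3 -m creep '[-0.3,0,0,-1.5,0]'|egrep 'pos|force'
python3 -m creep '[-0.3,0,0,-1.5,0]'|egrep 'pos|force'
```

```text
tool_pos: [0.5564, -0.1276, 0.0427]
wrist_force: [-3.4, -4.1, 2.3]
tool_pos: [0.5565, -0.1261, 0.0427]
wrist_force: [-3.0, -4.5, 2.2]
tool_pos: [0.5566, -0.1246, 0.0427]
wrist_force: [-3.1, -4.2, 2.4]
tool_pos: [0.5567, -0.1242, 0.0428]
wrist_force: [-3.1, -9.1, 1.1]
```

Contact: the force jumped from about 4.5 N to 9.1 N at TCP y ≈ -0.1243, with the foot at about 0.085. I'll push 8 mm beyond that.

```bash
python3 -m creep '[-0.3,0,0,-1.5,0]'|egrep 'pos|force'
python3 -m creep '[-0.3,0,0,-1.5,0]'|egrep 'pos|force'
python3 -m creep '[-0.3,0,0,-1.5,0]'|egrep 'pos|force'
```

```text
tool_pos: [0.5568, -0.1229, 0.0428]
wrist_force: [-3.1, -9.4, 1.4]
tool_pos: [0.557, -0.1214, 0.0428]
wrist_force: [-3.3, -9.5, 1.1]
tool_pos: [0.5571, -0.1199, 0.0428]
wrist_force: [-2.5, -9.7, 1.7]
```

```bash
python3 -m creep '[-0.3,0,0,-1.5,0]'|egrep 'pos|force'
python3 -m creep '[-0.3,0,0,-1.5,0, -0.3,0,0,0,0]'|egrep 'pos|force'; python3 tilt.py w12
```

```text
tool_pos: [0.5572, -0.1184, 0.0428]
wrist_force: [-3.1, -7.7, 1.9]
tool_pos: [0.5573, -0.1167, 0.0428]
wrist_force: [-2.9, -7.5, 1.0]
w12 20.575 [ 0.5573 -0.1167  0.0428] [-2.9 -7.5  1. ] 0.451120218551093
[[-76.0, 76.4, 1.7], [-68.0, 81.8, 0.6], [-60.0, 81.8, 0.4], [-52.0, 81.9, 0.6], [-44.0, 82.1, 0.4], [-36.0, 81.9, 0.3], [-28.0, 82.0, 0.6], [-20.0, 81.9, 0.3], [-12.0, 81.9, 0.2], [-4.0, 81.9, 0.3]]
tilt deg -0.09050829409080532
tcp lat,along 0.0 -0.0649
```

View pics/w12.png

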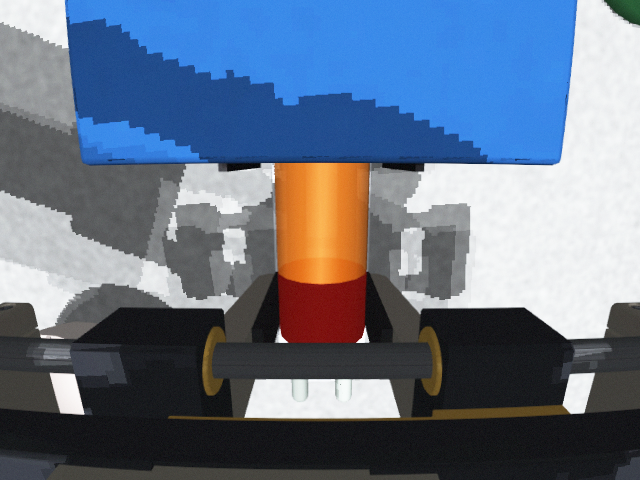

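The grip didn't slip, the pad is back about 7.7 mm, and the canister is straight. Now I'll open and lift straight up.

```bash
python3 -m creep '[0.1,0,0,0,0, 0.3,0,0,0,0, 0.5,0,0,0,0, 0.5,0,0,0,0, 0.5,0,0,0,0]'; python3 tilt.py w13;  python3 -m creep '[0.5,-20,0,0,0, 0.5,-40,0,0,0, 0.5,-40,0,0,0, 0.5,-40,0,20,0, 0.5,0,0,40,0]'; python3 -m creep '[0.5,0,0,40,0, 0.5,0,0,0,0, 0.5,0,0,0,0]'
python3 - <<'E'
from h import *
for n in ["scene","wrist"]:
    s=arm.read_state();T=wristT(s);im,d=imaging.get_image(n); np.savez(f"pics/{n}14.npz",im=im,d=d,T=T)
    if n=="scene": im=cv2.resize(im[120:320,180:420],None,fx=3,fy=3)
    cv2.imwrite(f"pics/{n}14.png",np.clip(im[:,:,::-1]*1.2,0,255).astype(np.uint8))
E
```

```text
t: 21.25
tool_pos: [0.5574, -0.1149, 0.0426]
tool_rot: [[0.0, 0.997, -0.072], [0.0, -0.072, -0.997], [-1.0, -0.0, -0.0]]
wrist_force: [0.2, -0.0, -0.7]
width: 0.749
w13 21.25 [ 0.5574 -0.1149  0.0426] [ 0.2 -0.  -0.7] 0.7494202296943612
[[-76.0, 72.2, -0.2], [-68.0, 81.7, 0.9], [-60.0, 81.9, 0.4], [-52.0, 81.8, 0.3], [-44.0, 81.9, 0.3], [-36.0, 81.9, 0.3], [-28.0, 81.9, 0.4], [-20.0, 81.9, 0.3], [-12.0, 81.9, 0.2], [-4.0, 81.8, 0.3]]
tilt deg -0.11852222473869457
tcp lat,along 0.0 -0.0631
t: 21.92
tool_pos: [0.5555, -0.1757, 0.1872]
tool_rot: [[0.007, 0.998, -0.07], [-0.004, -0.07, -0.998], [-1.0, 0.008, 0.003]]
wrist_force: [-0.8, -0.1, -1.1]
width: 0.754
t: 22.3
tool_pos: [0.5501, -0.2142, 0.1824]
tool_rot: [[-0.0, 0.997, -0.072], [0.001, -0.072, -0.997], [-1.0, -0.0, -0.001]]
wrist_force: [0.4, 0.5, 0.0]
width: 0.75
```

View pics/scene14.png

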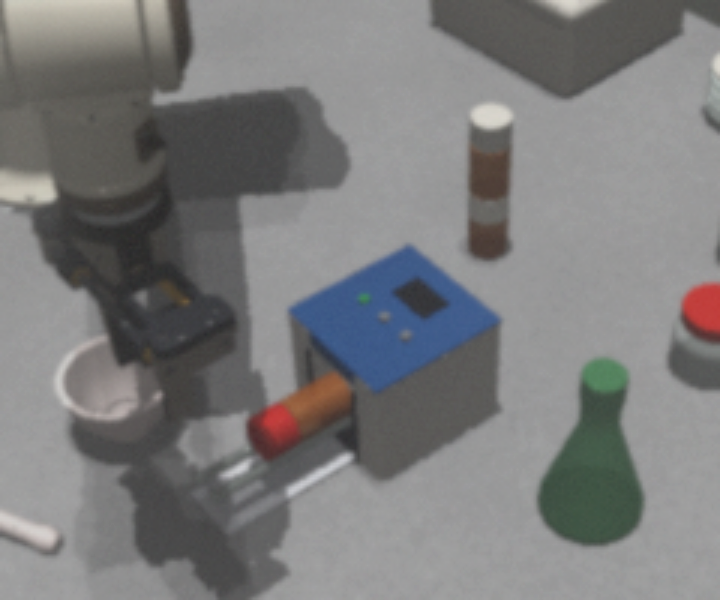

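View pics/wrist14.png

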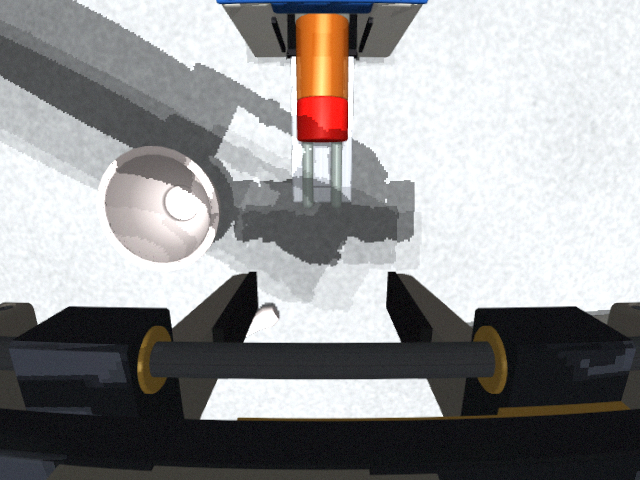

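```bash
python3 - <<'E'
from h import *
A=np.array([0.5621,-0.0520]);dv=np.array([.0745,.9972]);nv=np.array([dv[1],-dv[0]])
z=np.load("pics/wrist14.npz"); im,d,T=z["im"],z["d"],z["T"]
h=cv2.cvtColor(im,cv2.COLOR_RGB2HSV);m=((h[...,0]<8)|(h[...,0]>172))&(h[...,1]>180)
c=max(comps(m,50),key=lambda c:c[1]);v,u=np.nonzero(c[2]);P=deep("wrist",np.c_[u,v],d,T)
L=np.c_[(P[:,:2]-A)@nv,(P[:,:2]-A)@dv,P[:,2]]
print("cap y",np.percentile(L[:,1],[0.5,2,98]),"lat",L[:,0].mean(),"top z",np.percentile(L[:,2],98))
# cap edge in w12/w13
for t in ("w12","w13"):
    i=cv2.imread(f"pics/{t}.png");hh=cv2.cvtColor(i,cv2.COLOR_BGR2HSV);col=hh[:,300:345]
    r=((col[...,0]<8)|(col[...,0]>172))&(col[...,1]>180)&(col[...,2]>60);print(t,np.nonzero(r.sum(1)>20)[0][[0,-1]])
E
```

```text
cap y [-0.07843947 -0.07836709 -0.04727762] lat 0.0006335868995749396 top z 0.08209606673587559
w12 [284 342]
w13 [288 342]
```

The released canister lies straight: lateral 0.6 mm, top at 82 mm, cap face at y ≈ -0.078, so the foot is at about 0.092. It did not move when the fingers opened: the 4-pixel shift in the picture matches the tool springing forward 1.8 mm. Its foot is about 7.5 mm past first contact. The arm is clear, so I'm handing in.

```bash
python3 -c "
from rig import workorder,arm; print(workorder.hand_in()); print(arm.read_state()['t'])"
```

```text
the job is handed in; nothing more can be done
None
the job is handed in; nothing more can be done
```

I handed the job in at about 22.4 s of the 61 s allowed. The red-capped canister lies in the chamber mouth with its cap sticking out, and the arm is clear of everything.

**What I did:**
- I gripped the canister near its cap, stood its foot on the rods and tipped it over, letting it pivot in a light grip.
- It first settled on the rods about 2° off line. I regripped it nearer the cap, which straightened it.
- I then slid it foot first through the flap. The push force was about 4.5 N with the flap riding on it, and jumped to about 9 N at the pad, with the foot about 85 mm in. I pushed on by about 7.5 to 8 mm.

**Last checks:**
- **Alignment:** lateral error 0.6 mm, tilt 0.1°, top of the canister at 82 mm as expected.
- **Depth:** the cap face is about 78 mm in front of the chamber and the foot about 92 mm inside it. Opening the fingers did not move the canister.
- **Other things:** the objects in view in the final pictures (spare, mortar, flask and one jar, with part of the pestle) looked undisturbed. I did not measure their positions, and the second jar was out of view.

**Not confirmed directly:** the flap's final angle and the pad's position are hidden from the cameras. I inferred both from the canister's position and the push force.

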